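# Nest the clay pots for the sales shelf

## Robot

A 6-joint arm with a two-finger parallel gripper is mounted at the origin on the work surface. World frame = base frame: x ahead of the robot, y to its left, z up, the work surface at z = 0. Lengths are in m, angles in rad, forces in N, time in s.
With the tool pointing down it reaches from about 0.35 to 0.8 m from the base axis. Payload 7.3 kg.
Tool frame: the origin (TCP) lies between the finger pads; the fingertips stand 25 mm ahead of it and the grasp point (between the pads) lies 6 mm ahead of it (r.tip_extent is the distance from the TCP to the fingertips, in m); z points along the fingers, y is the line along which they close (so a half turn about z gives the same grasp; the last joint's range is limited). The gripper opens to 85 mm and grips with 20 to 120 N. Pads are 22 mm wide; open, the fingers measure 114 mm over their backs; the gripper's body (76 mm by 85 mm) begins 54 mm behind the grasp point. The pads swing forward as they close: fully open they stand 13 mm farther back than shut.
Start: joints at [1.145, 0.342, 1.524, -0, 1.275, -0.146], TCP at [0.145, 0.505, 0.256] pointing down, gripper open.
Joint ranges: [-2.53, 2.53], [-0.77, 2.02], [0.04, 2.7], [-1, 4.14], [0.28, 2.66], [-3.11, 3.11]. Speed limits (rad/s): [2.57, 2.57, 3.14, 3.14, 3.14, 3.14].

## Interface

Orientations are given as a unit quaternion [x, y, z, w].
In Python, from workcell import r, command_gripper, optics gives the robot as it stands. The module is installed in compiled form; this text tells all that it offers. Calls block until the motion is done:
- r.reach(position, orientation): joint-space move of the TCP to a pose.
- r.move_straight(position, orientation=None, speed=0.15, max_force=None): straight line of the TCP; orientation=None keeps the orientation; speed is the mean speed in m/s. With max_force (N) it stops when the force on the tool has changed by that much, and returns True; else False.
- r.movej(angles): joint-space move.
- command_gripper(opening, force=None): finger opening in m; force is the grip in N (None keeps the last); returns when the fingers have stopped.
- r.hold(seconds).
- r.solve_ik(position, orientation): joint angles nearest the present ones, or None.
- r.read_state(): the state.
- optics.get_image(name): name is "side" or "top" or "wrist"; returns (picture, depth): 400x640x3 uint8, red, green, blue; 400x640 float32, m along the optical axis (not along the pixel's ray), 0 where there is no reading.
- optics.camera_model(name): a dict with "K" (3x3 intrinsics, pixels), "R" (3x3) and "t" (3): a world point X has camera coordinates R X + t; the wrist camera has in their place "tool_from_camera" (4x4, takes a point from camera to tool coordinates, whose origin is the TCP and whose axes are the flange's). Camera axes: x right, y down, z forward; pixel columns grow to the right and rows downward; lengths in m; the calibration is good to about 2 mm. A picture is of the moment at which its call begins: read the wrist's pose just before it. camera_model takes no time and is no camera call.
A pose or a line that the arm cannot do raises r.PlanningError and nothing moves.
- r.finish_job(): hands the job in; it is judged then, once.
The state is a dict: "time_s": time; "joint_positions": joint angles; "dq": joint speeds; "tau": joint torques, N m; "eef_pos": TCP position; "eef_rot": TCP orientation; "contact_force": force on the tool from outside, world axes, zero at the start; "torque": the same for the moment, N m; "grip_width": finger opening in m; "grip_force": force on a finger pad.
Only numpy, scipy, OpenCV 4.12 (cv2) and the standard library are available. Lean on these libraries where they do the work, as an engineer would, in place of code of your own. Each camera call takes 0.05 s, during which the arm holds its last target. There are 200 camera calls.

## Task

Make up the set of rinsed terracotta pots on the round cork mat, all of them staying upside down as they stand: first the smallest pot in the middle of the mat, then the medium pot over it, then the largest over both, so that every rim sits flat on the mat; last, lay the terracotta saucer, right way up, centred on top. Set each piece down gently, since clay breaks, and leave the mustard glazed pot where it is.

Things in the scene. Friction and masses are not known exactly. Their poses are not given: they have to be found in the camera images.
- pot_small_center (a point): Smallest terracotta flower pot, loose, standing upside down (open rim down, closed foot with a small dark drain hole up). 50 mm high; outer diameter 37 mm over the rim collar (lowest 12 mm), then 33 mm narrowing to 24 mm at the foot on top. This point is on its axis half-way up (25 mm above its rim); z up, round, so yaw is meaningless. About 45 g.
- pot_medium_center (a point): Medium terracotta pot, loose, upside down likewise. 62 mm high; outer diameter 51 mm over the rim collar (lowest 14 mm), then 46 mm narrowing to 36 mm at the foot on top; wall 3.5 mm (mouth 44 mm inside), foot 5 mm thick, so it fits over the small pot with 3 to 4 mm play all round and stands on its own rim. This point is on its axis half-way up (31 mm above its rim); z up. About 100 g.
- pot_large_center (a point): Largest terracotta pot, loose, upside down likewise. 74 mm high; outer diameter 66 mm over the rim collar (lowest 17 mm), then 60 mm narrowing to 48 mm at the flat foot on top; wall 3.5 mm (mouth 59 mm inside), foot 5 mm thick, so it fits over the medium pot with 3 to 4 mm play all round and stands on its own rim. This point is on its axis half-way up (37 mm above its rim); z up. About 180 g.
- saucer_center (a point): Round terracotta saucer, loose, lying right way up on the table: a shallow dish with upright wall, 62 mm outer diameter, 18 mm high, wall 4 mm, flat floor 4 mm thick, underside 56 mm in diameter. This point is on its axis half-way up (9 mm above its underside); z up. About 70 g.
- mat: Round cork mat fixed to the table, 110 mm in diameter, 5 mm thick. Origin at the centre of its underside, at table height (its top is 5 mm higher); z up.
- glazed_pot: Mustard yellow glazed pot, a loose bystander standing upright (open mouth up) among the things, 76 mm in diameter, 75 mm high. Origin at the centre of its underside. To be left alone.
Not all that is in view belongs to the job. What is shaped like the part that bears saucer_center but grey is not meant. What is shaped like the part that bears pot_large_center but purple is not meant.

How it is judged:
By the outcome, as a careful person would: the job done as asked, in the order asked, and still so for the second after the job is handed in, with the robot touching nothing.
It also fails if it takes over 104 s, if anything falls off the work surface, if the arm or the gripper's body presses on something with over 40 N, if the wrist force passes 120 N, or if a joint passes its speed limit or range.

## Working session

There is one attempt and no reset: what is moved stays moved. The work goes in short steps, each a Python script; the robot and the scene stay as the last script left them, time stands still between calls to the robot, and variables do not carry over. Pictures are saved under pics/ and viewed, at most 14 in all, crops included, and the job is handed in when it is done.

```bash
mkdir -p pics; ls; python3 - <<'E'
from workcell import r, optics
import cv2,numpy as np,pickle
d={}
for n in("top","side"):
    p,z=optics.get_image(n); m=optics.camera_model(n); d[n]=(p,z,m)
    cv2.imwrite(f"pics/{n}0.png",p[:,:,::-1]); print(n,{k:np.round(v,3).tolist() for k,v in m.items()},(z>0).mean())
pickle.dump(d,open("d0.pkl","wb"))
s=r.read_state();print(s["time_s"],s["eef_pos"],s["eef_rot"]);print(optics.camera_model("wrist"))
E
```

```text
pics
top {'K': [[378.328, 0.0, 314.256], [0.0, 378.328, 201.505], [0.0, 0.0, 1.0]], 'R': [[0.025, -0.999, 0.02], [-0.996, -0.027, -0.083], [0.083, -0.018, -0.996]], 't': [-0.052, 0.504, 0.854]} 0.99596875
side {'K': [[421.528, 0.0, 321.803], [0.0, 421.528, 192.827], [0.0, 0.0, 1.0]], 'R': [[-0.81, -0.586, 0.0], [-0.436, 0.603, -0.668], [0.391, -0.541, -0.744]], 't': [0.397, 0.294, 0.666]} 0.99600390625
0.1 [0.14484778 0.50430107 0.25570359] [ 1.39453086e-01  9.90228443e-01 -6.57477146e-04 -1.89511046e-04]
{'K': array([[320.82336562,   0.        , 311.31627168],
       [  0.        , 320.82336562, 191.4021483 ],
       [  0.        ,   0.        ,   1.        ]]), 'tool_from_camera': array([[-1.90178782e-03, -9.62972950e-01, -2.69591320e-01,
         6.79199561e-02],
       [ 9.99997981e-01, -1.65649216e-03, -1.13737651e-03,
        -3.69294697e-04],
       [ 6.48686907e-04, -2.69592939e-01,  9.62974157e-01,
        -1.17151957e-01],
       [ 0.00000000e+00,  0.00000000e+00,  0.00000000e+00,
         1.00000000e+00]])}
```

View pics/top0.png

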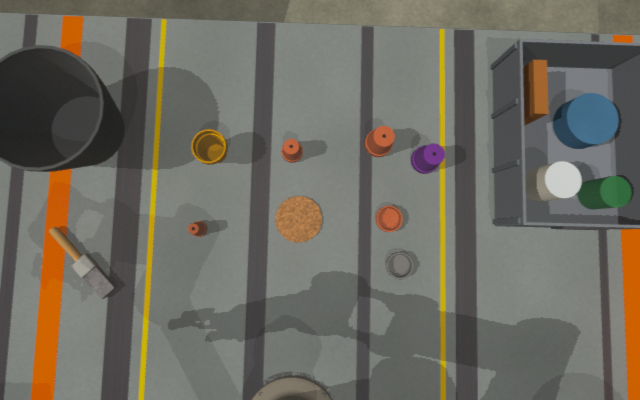

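View pics/side0.png

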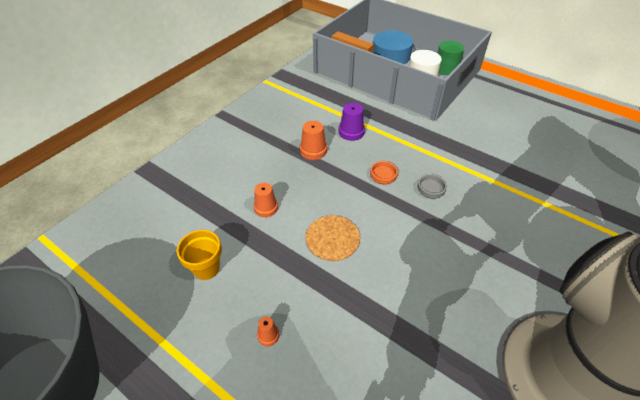

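Top view: small pot at (198,229), medium (291,150), large (380,141), saucer (390,218), mat (299,219), glazed pot (209,147). For the large pot, the candidates are orange (380,141) and purple (428,158). For the saucer, they are orange (390,218) and grey (400,264). The terracotta ones fit the description, and I'll confirm that in a crop.

```bash
cat > h.py <<'E'
import numpy as np,cv2
from scipy import ndimage as nd
def terra(p):
    h=cv2.cvtColor(p,cv2.COLOR_RGB2HSV); H,S,V=[h[:,:,i].astype(int) for i in range(3)]
    return (((H<=11)|(H>=176))&(S>140)&(V>50)).astype(np.uint8)
def blobs(m,amin=60):
    cs,_=cv2.findContours(m,cv2.RETR_EXTERNAL,cv2.CHAIN_APPROX_NONE)
    return sorted([c for c in cs if cv2.contourArea(c)>amin],key=lambda c:-cv2.contourArea(c))
def hole(p,c):
    "dark drain hole centroid inside contour c (None if absent)"
    m=np.zeros(p.shape[:2],np.uint8);cv2.drawContours(m,[c],-1,1,-1)
    m=cv2.erode(m,np.ones((3,3),np.uint8)); V=p.max(2).astype(float)
    med=np.median(V[m>0]); w=np.where(m>0,np.clip(0.6*med-V,0,None),0)
    l,n=nd.label(w>0)
    if not n: return None
    k=1+np.argmax(nd.sum(w,l,range(1,n+1))); w=w*(l==k)
    y,x=np.nonzero(w); return np.array([np.average(x,weights=w[y,x]),np.average(y,weights=w[y,x])])
def ray(cm,uv):
    d=np.linalg.solve(cm["K"],[uv[0],uv[1],1.]); return -cm["R"].T@cm["t"],cm["R"].T@d
def plane(cm,uv,z):
    o,d=ray(cm,uv); return o+d*(z-o[2])/d[2]
def tri(a,b):
    (o1,d1),(o2,d2)=a,b
    A=np.c_[d1,-d2]; s=np.linalg.lstsq(A,o2-o1,rcond=None)[0]
    p,q=o1+s[0]*d1,o2+s[1]*d2; return (p+q)/2,np.linalg.norm(p-q)
def cen(c):
    m=cv2.moments(c);return np.array([m["m10"],m["m01"]])/m["m00"]
E
python3 - <<'E'
import pickle,cv2,numpy as np
from h import *
d=pickle.load(open("d0.pkl","rb"))
for n in d:
    p,z,cm=d[n]
    for c in blobs(terra(p),30): print(n,cen(c).round(1),cv2.contourArea(c),cv2.boundingRect(c),"hole",hole(p,c))
    h=cv2.cvtColor(p,cv2.COLOR_RGB2HSV)
    m=cv2.inRange(h,(8,80,90),(20,190,255)); m=cv2.morphologyEx(m,cv2.MORPH_CLOSE,np.ones((5,5)))
    for c in blobs(m,500): print("  mat?",cen(c).round(1),cv2.contourArea(c),cv2.boundingRect(c),plane(cm,cen(c),.005).round(4))
a=d["top"][0][110:290,180:450]; cv2.imwrite("pics/crop0.png",cv2.resize(a,None,fx=2.9,fy=2.9,interpolation=cv2.INTER_CUBIC)[:,:,::-1])
E
```

```text
top [379.  140.2] 592.5 (365, 126, 30, 30) hole [383.59979317 135.57911065]
top [388.7 218.4] 495.5 (376, 206, 26, 26) hole None
top [289.8 149.1] 247.5 (282, 139, 18, 23) hole [290.66666667 145.90625   ]
top [193.5 228.3] 73.0 (189, 223, 10, 12) hole [192.68123393 228.22493573]
  mat? [298.2 218.7] 1649.0 (275, 196, 47, 47) [ 0.4647 -0.0027  0.005 ]
  mat? [538.4  86.6] 930.5 (529, 59, 20, 57) [ 0.8033 -0.5813  0.005 ]
  mat? [379.6 141. ] 673.5 (364, 126, 31, 31) [ 0.6561 -0.1926  0.005 ]
  mat? [204.4 144.9] 613.0 (191, 129, 36, 36) [0.6339 0.2248 0.005 ]
  mat? [388.8 218.3] 538.5 (376, 205, 27, 27) [ 0.4711 -0.2163  0.005 ]
side [312.8 140.8] 793.0 (300, 121, 27, 39) hole [312.57591623 126.30366492]
side [264.6 200.4] 589.5 (254, 183, 24, 34) hole [262.90093004 188.45248686]
side [383.6 172.2] 460.5 (371, 161, 27, 23) hole None
side [267.1 331.7] 454.0 (257, 317, 22, 29) hole [265.31788653 322.72542226]
  mat? [152.6  89.1] 5484.0 (0, 0, 348, 188) [ 1.1644 -0.122   0.005 ]
  mat? [332.4 237.5] 1895.5 (305, 215, 55, 46) [0.4626 0.0014 0.005 ]
```

View pics/crop0.png

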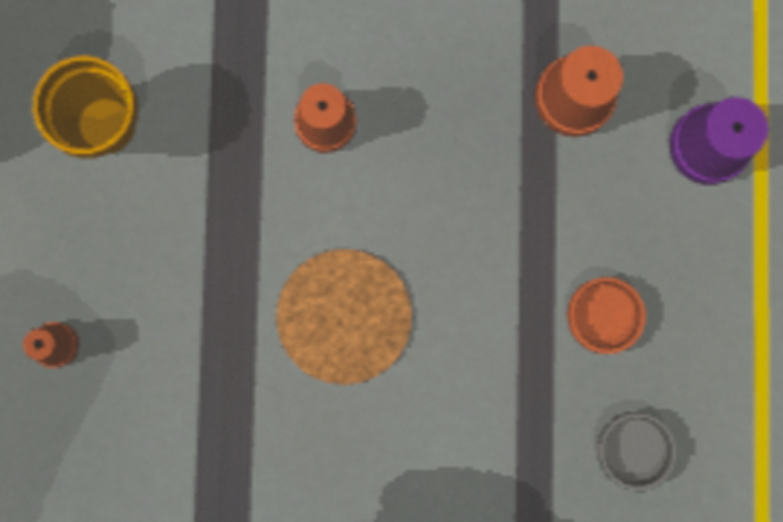

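The crop confirms it: the terracotta large pot (hole at crop 591,75) sits beside the purple one (737,127). The terracotta saucer (607,315) is clear of the grey one (638,448). Next I triangulate and do a wrist look at the small pot and the mat.

```bash
cat >> h.py <<'E'
Q=np.array([0,1.,0,0])
def wrist():
    from workcell import r,optics
    from scipy.spatial.transform import Rotation as Ro
    s=r.read_state(); p,z=optics.get_image("wrist"); m=optics.camera_model("wrist")
    T=np.eye(4);T[:3,:3]=Ro.from_quat(s["eef_rot"]).as_matrix();T[:3,3]=s["eef_pos"]
    C=np.linalg.inv(T@m["tool_from_camera"])
    return p,z,dict(K=m["K"],R=C[:3,:3],t=C[:3,3]),s
def save(n,p): cv2.imwrite(f"pics/{n}.png",p[:,:,::-1])
E
python3 - <<'E'
import pickle
from h import *
from workcell import r,optics
d=pickle.load(open("d0.pkl","rb")); T,S=d["top"][2],d["side"][2]
P=dict(large=((383.6,135.6),(312.6,126.3)),medium=((290.7,145.9),(262.9,188.5)),small=((192.7,228.2),(265.3,322.7)),mat=((298.2,218.7),(332.4,237.5)),saucer=((388.7,218.4),(383.6,172.2)))
for k,(a,b) in P.items(): x,e=tri(ray(T,a),ray(S,b)); print(k,x.round(4),"gap",e.round(4),"r",np.hypot(*x[:2]).round(3))
print("tip",r.tip_extent)
x,_=tri(ray(T,P["small"][0]),ray(S,P["small"][1]))
t0=r.read_state()["time_s"]
r.reach([x[0],x[1],0.19],Q); p,z,cm,s=wrist(); save("w1",p)
print(s["time_s"]-t0,s["eef_pos"])
for c in blobs(terra(p),100): 
    h=hole(p,c);print(cen(c),cv2.contourArea(c),h, None if h is None else plane(cm,h,.05))
pickle.dump((p,z,cm),open("w1.pkl","wb"))
E
```

```text
large [ 0.6516 -0.1882  0.073 ] gap 0.0005 r 0.678
medium [0.6249 0.0174 0.0604] gap 0.0002 r 0.625
small [0.436  0.2288 0.0498] gap 0.0001 r 0.492
mat [ 0.465  -0.0026 -0.0013] gap 0.0001 r 0.465
saucer [ 0.4711 -0.2152  0.008 ] gap 0.0006 r 0.518
tip 0.025
1.5083 [0.43576081 0.22940775 0.19013681]
[307.56649215 169.85375218] 477.5 None None
```

View pics/w1.png

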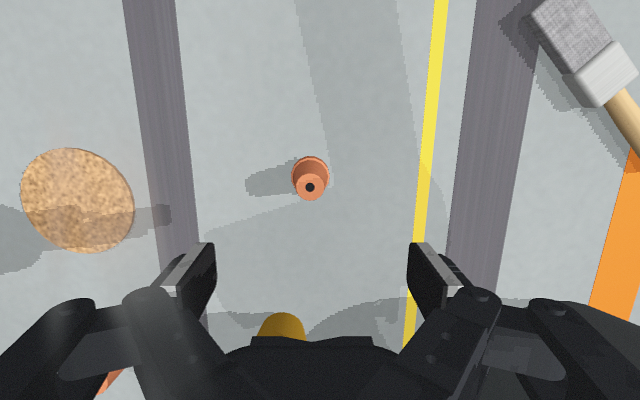

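The wrist view shows the small pot's foot and hole at (310,187), and the mat at the left (77,200). Terracotta looks paler here, so I'll relax the saturation threshold.

```bash
sed -i 's/(S>140)/(S>85)/' h.py; cat >> h.py <<'E'
def wfind(p,near):
    "terracotta blob nearest pixel"
    m=cv2.morphologyEx(terra(p),cv2.MORPH_CLOSE,np.ones((3,3),np.uint8))
    return min(blobs(m,150),key=lambda c:np.hypot(*(cen(c)-near)))
def matfind(p):
    h=cv2.cvtColor(p,cv2.COLOR_RGB2HSV); m=cv2.inRange(h,(9,60,90),(21,200,255))
    m=cv2.morphologyEx(cv2.morphologyEx(m,cv2.MORPH_OPEN,np.ones((3,3))),cv2.MORPH_CLOSE,np.ones((9,9)))
    return blobs(m,2000)
E
python3 - <<'E'
import pickle
from h import *
p,z,cm=pickle.load(open("w1.pkl","rb"))
c=wfind(p,(310,187));print(cen(c),cv2.contourArea(c),cv2.boundingRect(c)); h=hole(p,c);print(h,plane(cm,h,.05))
for c in matfind(p):
    x=np.array([plane(cm,q[0],.005)[:2] for q in c]);e=cv2.minEnclosingCircle(x.astype(np.float32));print("mat",cen(c),e,x.mean(0))
E
```

```text
[309.76184657 177.21751527] 1227.5 (291, 156, 39, 45)
[309.44452074 186.74375016] [0.43571011 0.22715198 0.05      ]
mat [ 77.07442748 199.96072337] ((0.4636203646659851, -0.0021230808924883604), 0.055826336145401) [ 0.46204839 -0.00240033]
mat [620.75406008 253.37791459] ((0.5117688775062561, 0.5541359186172485), 0.09131138771772385) [0.51187494 0.54780048]
```

```bash
python3 - <<'E'
from h import *
from workcell import r,command_gripper
x,y=0.4357,0.2272
command_gripper(0.06,30)
r.move_straight([x,y,0.07],speed=0.15); print(r.move_straight([x,y,0.046],speed=0.06,max_force=6))
command_gripper(0.0,30); s=r.read_state(); print(s["grip_width"],s["grip_force"],s["contact_force"],s["eef_pos"])
r.move_straight([x,y,0.12],speed=0.15)
p,z,cm,s=wrist(); save("w2",p); print(s["grip_width"],s["contact_force"],s["time_s"])
for c in blobs(terra(p),150): print(cen(c),cv2.boundingRect(c),hole(p,c))
E
```

```text
False
0.028604149390587974 29.50713617959991 [-0.54354726 -0.41471605  4.30152188] [0.43593341 0.22731874 0.04644502]
0.028317123347726146 [-1.28390438  0.35279305 -0.60182945] 4.5583
[311.31604494 251.08107865] (278, 200, 68, 104) [311.27494809 279.11806192]
```

View pics/w2.png

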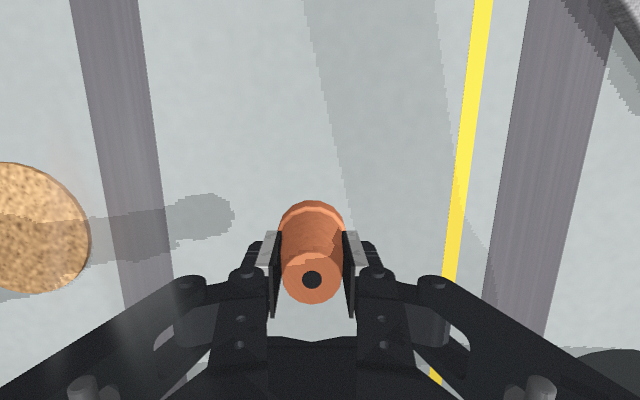

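The small pot is held upright, with its hole at (311,279). Now I place it on the mat and look at it again from above.

```bash
cat >> h.py <<'E'
def place(tx,ty,zt,off,top,press=4,opening=0.085,zhi=None):
    "carry at height top, descend; zt = TCP z at expected contact"
    from workcell import r,command_gripper
    x,y=tx-off[0],ty-off[1]
    r.move_straight([x,y,top],speed=0.25)
    r.move_straight([x,y,zt+0.012],speed=0.15)
    hit=r.move_straight([x,y,zt-0.004],speed=0.02,max_force=press); s=r.read_state()
    print("hit",hit,"z",s["eef_pos"].round(4),"expected",zt,"F",np.round(s["contact_force"],1))
    command_gripper(opening); r.move_straight([x,y,zhi or top],speed=0.2)
E
python3 - <<'E'
from h import *
from workcell import r,optics
from scipy.spatial.transform import Rotation as Ro
s=r.read_state();m=optics.camera_model("wrist")
T=np.eye(4);T[:3,:3]=Ro.from_quat(s["eef_rot"]).as_matrix();T[:3,3]=s["eef_pos"];C=np.linalg.inv(T@m["tool_from_camera"])
cm=dict(K=m["K"],R=C[:3,:3],t=C[:3,3])
off=(plane(cm,(311.27,279.12),.05+s["eef_pos"][2]-.04645)-s["eef_pos"])[:2];print("held off",off)
place(.464,-.0022,.0515,off,.12,opening=.06,zhi=.19)
p,z,cm,s=wrist();save("w3",p)
c=wfind(p,(310,187));h=hole(p,c);print(h,plane(cm,h,.055),s["eef_pos"],s["time_s"])
for c in matfind(p): e=cv2.minEnclosingCircle(np.array([plane(cm,q[0],.005)[:2] for q in c]).astype(np.float32));print(e)
E
```

```text
held off [ 1.56736576e-05 -7.07913802e-04]
hit True z [ 0.4641 -0.0015  0.0514] expected 0.0515 F [-0.6  1.   6.4]
[310.74418302 189.86039256] [ 0.46395628 -0.0025566   0.055     ] [ 0.46332187 -0.00139814  0.18908397] 8.075
((0.46403148770332336, -0.003925437107682228), 0.05470728129148483)
```

View pics/w3.png

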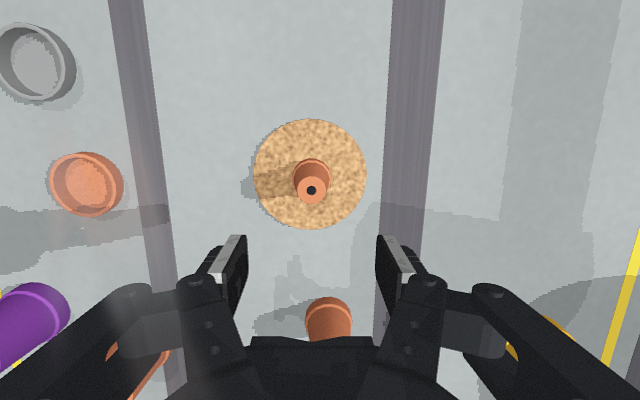

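The small pot stands at the centre of the mat: hole (311,190), mat centre (310,175). Next is the medium pot.

```bash
cat > h2.py <<'E'
from h import *
from workcell import r,command_gripper
def step(x,y,H,zg,opening,grip,target,ztop,name,place_it=True):
    r.move_straight([*r.read_state()["eef_pos"][:2],.2],speed=.25)
    r.reach([x,y,H+.14],Q); command_gripper(opening,grip)
    p,z,cm,s=wrist(); c=wfind(p,(310,187)); h=hole(p,c); X=plane(cm,h,H); print("pick",h.round(1),X.round(4))
    assert np.hypot(X[0]-x,X[1]-y)<.01
    r.move_straight([X[0],X[1],zg+.025],speed=.15); print(r.move_straight([X[0],X[1],zg],speed=.06,max_force=6))
    command_gripper(0.,grip); s=r.read_state(); g=s["eef_pos"][2]; print("grip",s["grip_width"],s["grip_force"],g)
    r.move_straight([X[0],X[1],ztop],speed=.12); r.hold(.1)
    p,z,cm,s=wrist(); save(name+"_held",p); c=wfind(p,(311,260)); h=hole(p,c)
    off=(plane(cm,h,H+s["eef_pos"][2]-g)-s["eef_pos"])[:2]; print("held",h.round(1),"off",off.round(4),s["grip_width"],s["time_s"])
    assert np.abs(off).max()<.004
    tx,ty=np.array(target)-off
    r.move_straight([tx,ty,ztop],speed=.25); r.hold(.1); zt=g+.005
    hit=r.move_straight([tx,ty,zt+.01],speed=.07,max_force=8)
    assert not hit,r.read_state()["eef_pos"]
    hit=r.move_straight([tx,ty,zt-.004],speed=.02,max_force=4); s=r.read_state()
    print("hit",hit,"z",s["eef_pos"].round(4),"exp",zt,"F",np.round(s["contact_force"],1))
    if abs(s["eef_pos"][2]-zt)>.003: raise SystemExit("height wrong")
    command_gripper(opening); r.move_straight([tx,ty,H+.145],speed=.2)
    p,z,cm,s=wrist(); save(name+"_after",p); c=wfind(p,(310,187)); h=hole(p,c)
    print("placed",h.round(1),plane(cm,h,H+.005).round(4),s["time_s"])
E
python3 -c "
from h2 import *
step(.625,.0174,.062,.056,.07,35,(.46396,-.00256),.14,'med')"
python3 -c "
import cv2,numpy as np
a,b=cv2.imread('pics/med_held.png'),cv2.imread('pics/med_after.png')
cv2.imwrite('pics/med.png',np.hstack([a[100:,120:520],b[100:,120:520]]))"
```

```text
pick [310.6 186.2] [0.624  0.0159 0.062 ]
False
grip 0.04063280124718023 35.33270051353611 0.0568155304915605
held [311.3 280.9] off [-0.0002 -0.0007] 0.04099512564999946 12.2417
hit True z [ 0.4641 -0.0019  0.0618] exp 0.061815530491560494 F [ 0.4 -0.3  6.2]
placed [310.9 187.9] [ 0.4637 -0.0028  0.067 ] 16.1083
```

View pics/med.png

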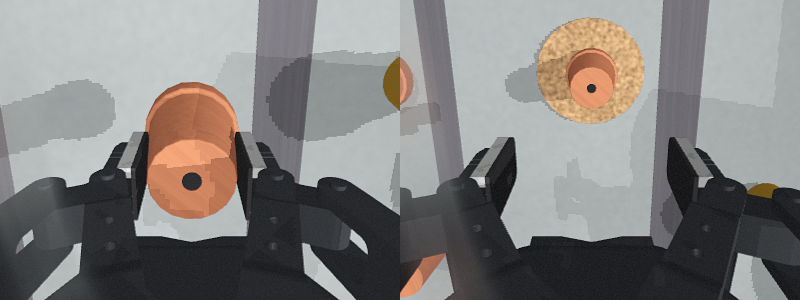

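The medium pot is nested at the expected height, with its hole at crop (591,88) and centred. Next is the large pot.

```bash
python3 -c "
from h2 import *
step(.6516,-.1882,.074,.068,.08,40,(.4638,-.0027),.16,'lar')"
python3 -c "
import cv2,numpy as np
a,b=cv2.imread('pics/lar_held.png'),cv2.imread('pics/lar_after.png')
cv2.imwrite('pics/lar.png',np.hstack([a[100:,120:520],b[100:,120:520]]))"
```

```text
pick [309.7 185.5] [ 0.6506 -0.1894  0.074 ]
False
grip 0.05180979613316548 41.67550421895612 0.06907861968537869
held [311.3 280.6] off [-0.0001 -0.0007] 0.05177170138051796 20.6833
hit True z [ 0.464 -0.002  0.074] exp 0.0740786196853787 F [-0.4  0.2  5.1]
placed [310.8 188. ] [ 0.4636 -0.003   0.079 ] 25.075
```

View pics/lar.png

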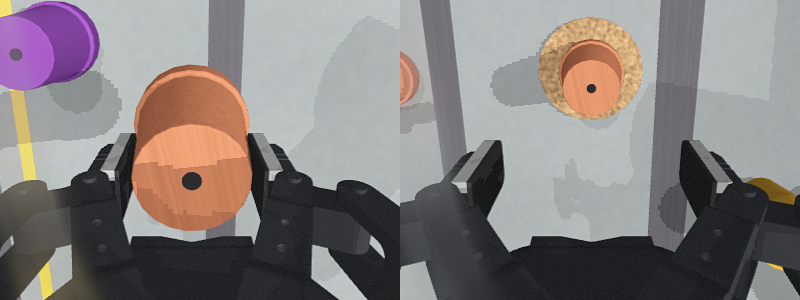

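The large pot is seated flat at the expected height. Now the saucer: measure its rim from two wrist heights, then grasp.

```bash
python3 - <<'E'
from h2 import *
def look(z):
    p,_,cm,s=wrist(); c=wfind(p,(310,175)); x=np.array([plane(cm,q[0],.018)[:2] for q in c])
    (cx,cy),R=cv2.minEnclosingCircle(x.astype(np.float32)); print(cen(c).round(1),"circ",round(cx,4),round(cy,4),round(R,4),"xfar",(x[:,0].max()-.031).round(4),"yw",np.ptp(x[:,1]).round(4))
    return p,cm,c,np.array([x[:,0].max()-.031,(x[:,1].max()+x[:,1].min())/2])
r.reach([.471,-.215,.2],Q); p,cm1,c1,X=look(.2)
r.move_straight([.471,-.215,.13],speed=.15); p,cm2,c2,X2=look(.13); save("sau1",p)
f=lambda c,k:c[c[:,0,0].argmin()if k==0 else c[:,0,0].argmax()][0]
for k in(0,1): print("rim point",[v.round(4) for v in tri(ray(cm1,f(c1,k)),ray(cm2,f(c2,k)))])
print(X,X2,r.read_state()["time_s"])
assert np.abs(X-X2).max()<.003 and np.abs(X2-[.471,-.215]).max()<.01
x,y=(X+X2)/2; command_gripper(.08,30)
r.move_straight([x,y,.05],speed=.15); print(r.move_straight([x,y,.028],speed=.03,max_force=4),r.read_state()["eef_pos"])
command_gripper(0.,30); s=r.read_state(); print("grip",s["grip_width"],s["grip_force"],s["eef_pos"],s["contact_force"])
g=s["eef_pos"][2]
r.move_straight([x,y,.15],speed=.12); r.hold(.1); p,_,cm,s=wrist(); save("sau2",p); print(g,s["grip_width"],s["eef_pos"],s["time_s"])
c=wfind(p,(311,260)); print(cen(c),cv2.boundingRect(c)); q=np.array([plane(cm,q[0],.018+s["eef_pos"][2]-g)[:2] for q in c])-s["eef_pos"][:2]
print("held x",q[:,0].min(),q[:,0].max(),"y",q[:,1].min(),q[:,1].max())
E
```

```text
[310.4 173.8] circ 0.4695 -0.2153 0.0311 xfar 0.469 yw 0.0603
[311.4 192. ] circ 0.4693 -0.2152 0.0314 xfar 0.4695 yw 0.0606
rim point [array([ 0.4594, -0.2429,  0.037 ]), np.float64(0.0005)]
rim point [array([ 0.4791, -0.1819, -0.0096]), np.float64(0.0012)]
[ 0.46904031 -0.21530262] [ 0.46948651 -0.21526702] 26.7083
False [ 0.46932324 -0.21534277  0.0280359 ]
grip 0.0598013058824578 31.637381372856908 [ 0.46939794 -0.21534795  0.02863265] [-1.88948749  0.37155903  6.27406369]
0.028632647351296003 0.05924373494693207 [ 0.46889676 -0.2150705   0.14920662] 30.0917
[311.36615106 256.31198276] (243, 190, 137, 133)
held x -0.032898744628254095 0.03096646267298858 y -0.0305533090013263 0.029119573709944085
```

View pics/sau2.png

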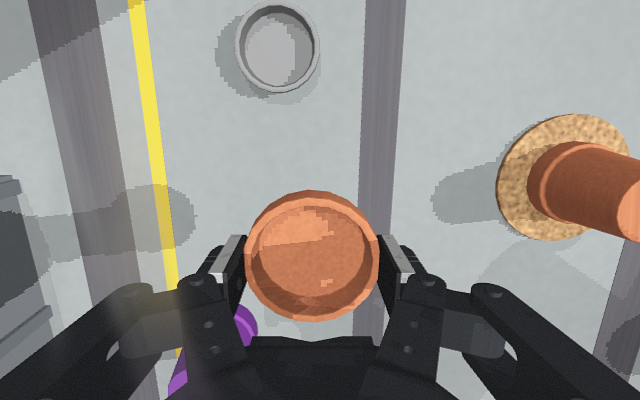

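The saucer is held level at (311,256). Now lay it on the large pot's foot.

```bash
python3 - <<'E'
from h2 import *
from workcell import optics
x,y=.4637,-.0023; zt=.0286+.079
r.move_straight([x,y,.15],speed=.2); r.hold(.1)
print(r.move_straight([x,y,zt+.01],speed=.06,max_force=6))
hit=r.move_straight([x,y,zt-.005],speed=.02,max_force=4); s=r.read_state()
print("hit",hit,s["eef_pos"],zt,s["contact_force"])
if not hit or abs(s["eef_pos"][2]-zt)>.004: raise SystemExit("check")
command_gripper(.085); r.move_straight([x,y,.237],speed=.15); r.hold(.2)
p,z,cm,s=wrist(); save("fin_w",p); c=wfind(p,(310,180)); q=np.array([plane(cm,q[0],.097)[:2] for q in c])
print("xfar",q[:,0].max()-.031,"y",(q[:,1].min()+q[:,1].max())/2,np.ptp(q[:,1]),s["time_s"])
r.move_straight([.464,.0,.3],speed=.2); r.reach([.40,.3,.3],Q)
a=optics.get_image("side")[0][130:280,240:430]; b=optics.get_image("top")[0][150:270,220:370]
cv2.imwrite("pics/fin.png",np.hstack([cv2.resize(a,(480,380)),cv2.resize(p[60:300,210:410],(316,380))])[:,:,::-1])
E
```

```text
False
hit True [ 0.46380366 -0.00226258  0.10795676] 0.1076 [0.06567004 0.28409057 5.47433189]
xfar 0.4637022399309859 y -0.0028340184543426163 0.060511367890674676 34.2833
```

View pics/fin.png

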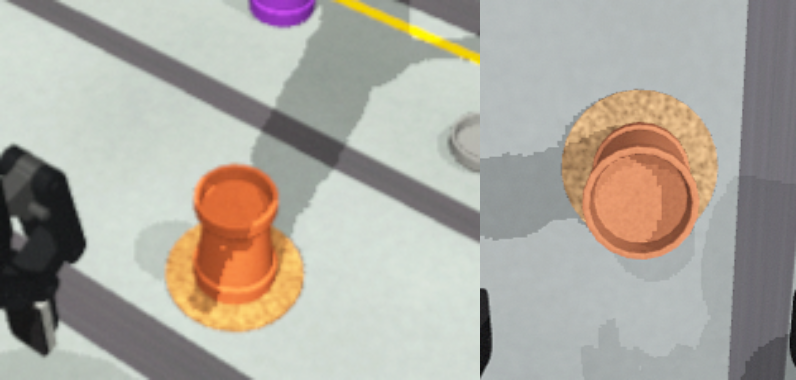

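The stack is upright and level on the mat. The saucer measures (0.4637, -0.0028) and the large pot's hole (0.4636, -0.0030), so it is centred.

```bash
python3 -c "
from workcell import r
print(r.finish_job(), r.read_state()['time_s'])"
```

```text
the job is handed in; nothing more can be done
the job is handed in; nothing more can be done
```

The job is handed in at about 36 s: the three pots are nested upside down on the mat in the order asked, the saucer lies centred on top, and I did not touch the glazed pot; no verdict came back.

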